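# Stow the long nut driver in the bench stand

## Robot

A 6-joint arm with a two-finger parallel gripper is mounted at the origin on the work surface. World frame = base frame: x ahead of the robot, y to its left, z up, the work surface at z = 0. Lengths are in mm, angles in rad, forces in N, time in s.
With the tool pointing down it reaches from about 400 to 925 mm from the base axis. Payload 12.5 kg.
Tool frame: the origin (TCP) lies midway between the tips of the shut fingers; the grasp point (between the pads) lies 19 mm behind it; z points along the fingers, y is the line along which they close (so a half turn about z gives the same grasp; the last joint's range is limited). The gripper opens to 95 mm and grips with 3 to 60 N. Pads are 20 mm wide; open, the fingers measure 119 mm over their backs; the gripper's body (75 mm by 180 mm) begins 59 mm behind the grasp point.
Start: joints at [-1.261, 0.491, 1.559, -0, 1.092, -0.106], TCP at [252.475, -571.754, 214.661] pointing down, gripper open.
Joint ranges: [-3.1, 3.1], [-0.84, 2.19], [0.05, 2.79], [-1.13, 4.28], [0.06, 2.93], [-2.69, 2.69]. Speed limits (rad/s): [2.22, 2.22, 2.79, 3.14, 3.14, 3.14].

## Interface

Orientations are given as a unit quaternion [w, x, y, z].
In Python, from workcell import arm gives the robot as it stands.
- The arm moves only by the shell command python3 -m pendant 'ROWS' [OPENING] [FORCE]. ROWS is JSON, a list that holds one entry, the list of rows, each a list of 6 numbers: the shift along the world's x, y, z in units of 25 mm (1.0 is 25 mm), then the turn, a rotation vector about the world's x, y, z in units of 10 degrees (1.0 is 10 degrees). In form: [[[dx, dy, dz, rx, ry, rz], ...]]. A call has exactly 8 rows; each row is the pose to reach, as a shift and turn from the pose commanded when the call began; what a row does not reach only later rows make up. A row lasts 1/8 s, in which the tool goes at most 62.5 mm and 10.7 degrees, less where a joint would pass 70% of its speed; a pose out of reach is approached as far as the arm can. A call with a gripper value outside its range is refused whole. OPENING is the opening in per cent of the stroke, from 0 (shut) to 100 (fully open), set as the call begins (- or left out, the last holds). The fingers move at their own pace and stop on an object; FORCE is the grip in N (left out, the last holds). Time passes only in rows, so rows that repeat a pose let the fingers close, or fill a call up. It gives the time, the measured TCP pose, the force, the opening and the grip force at its end, in the units of the state.
- arm.read_state(): the state, without advancing time (a new reading comes with each control period).
- arm.snapshot(name): name is "scene" or "top"; returns the picture (420x560x3 uint8, red, green, blue); there is no depth.
- arm.calibration(name): a dict with "fx", "fy", "cx", "cy" (pixels), "dist_coeffs" ([k1, k2, p1, p2, k3] as OpenCV has them; the pictures are not rectified), "origin" and "orientation" of the camera in the world. Camera axes: x right, y up, looking along -z (the intrinsics and any distortion apply to the point x, -y, -z); pixel columns grow to the right and rows downward; lengths in mm; the calibration is good to about 2 mm. A picture is of the moment at which its call begins. calibration takes no time and is no camera call.
- arm.close_job(): hands the job in; it is judged then, once.
The state is a dict: "clock": time; "joint_pos": joint angles; "dq": joint speeds; "tau": joint torques, N m; "ee_pos": TCP position; "eef_rot": TCP orientation; "ft_force": force on the tool from outside, world axes, zero at the start; "ft_torque": the same for the moment, N m; "width": finger opening in mm; "grasp_force": force on a finger pad.
Only numpy, scipy, OpenCV 4.12 (cv2) and the standard library are available. Lean on these libraries where they do the work, as an engineer would, in place of code of your own. Each camera call takes 0.05 s, during which the arm holds its last target. There are 200 camera calls.

## Task

Put the long nut driver away in the wide bore of the plywood tool stand: enter the tip of its shaft clearly slanted (about as it leans in its cradle), then straighten it upright in the bore and lower it in the grip, without dropping it, until its round guard sits on the top of the stand; then let go. Leave the short driver resting in its cradle.

Things in the scene. Friction and masses are not known exactly. Their poses are not given: they have to be found in the camera images.
- long_driver: Long nut driver, 0.14 kg, round. Origin: centre of the underside of its black guard (38 mm diameter, 6 mm thick); own z runs from shaft to handle. Grey ribbed handle, 28 mm diameter, up to z = +88 mm: grip it near z = +50 mm. Starts leaning 22 degrees from vertical in an open V-cradle, handle up and towards the robot, guard on the cradle's upper end 105 mm above the bench, handle all free.
- long_driver_tip (a point): Lower end of the long driver's steel shaft (10 mm diameter), 90 mm from its origin along own -z. At the start the shaft lies in the aluminium V of the cradle (fixed, on a dark 100 x 80 mm base); the V is open on the side away from the robot, so the driver can be lifted straight up out of it.
- short_driver: Short stubby driver, a bystander: guard 38 mm diameter, handle 28 mm diameter but only 50 mm long, shaft 10 mm diameter and 45 mm long. Origin (underside of the guard) and axes as on the long driver. It leans in a second cradle just like the first.
- stand_hole0 (a point): Centre of the mouth of the wide bore, on the flat top of the stand, 100 mm above the bench; z up. Bore vertical, 26 mm diameter, right through (100 mm deep), 2 mm chamfer. Stand: fixed plywood block 90 x 170 mm, long side along this point's y, centre 45 mm from the bore towards +y; beyond it two narrow 8 mm holes that do not take the driver.
Not all that is in view belongs to the job. What is shaped like the long_driver but yellow is not meant. Of the things shaped like the part that bears stand_hole0, the wooden one is meant.

How it is judged:
By the outcome, as a careful person would: the job done as asked, in the order asked, and still so for the second after the job is handed in, with the robot touching nothing.
It also fails if it takes over 46 s, if anything falls off the work surface, if the arm or the gripper's body presses on something with over 40 N, if the wrist force passes 120 N, or if a joint passes its speed limit or range.

## Working session

There is one attempt and no reset: what is moved stays moved. The work goes in short steps, Python scripts to look and compute and a shell command to move; the robot and the scene stay as the last step left them, time stands still between calls to the robot, and variables do not carry over. Pictures are saved under pics/ and viewed, at most 10 in all, crops included, and the job is handed in when it is done.

```bash
mkdir -p pics; cat > h.py <<'E'
import numpy as np, cv2
from scipy.spatial.transform import Rotation as R
from workcell import arm
def cam(n):
    c=arm.calibration(n); K=np.array([[c['fx'],0,c['cx']],[0,c['fy'],c['cy']],[0,0,1.]])
    q=c['orientation']; Rm=R.from_quat([q[1],q[2],q[3],q[0]]).as_matrix()
    return K,np.array(c['dist_coeffs'],float),np.array(c['origin'],float),Rm
def ray(n,u,v):
    K,d,o,Rm=cam(n); p=cv2.undistortPoints(np.array([[[u,v]]],float),K,d)[0,0]
    return o,Rm@np.array([p[0],-p[1],-1.])
def onz(n,u,v,z):
    o,r=ray(n,u,v); return o+r*(z-o[2])/r[2]
def proj(n,P):
    K,d,o,Rm=cam(n); X=(np.atleast_2d(P)-o)@Rm; X=X*[1,-1,-1]
    return cv2.projectPoints(X,np.zeros(3),np.zeros(3),K,d)[0][:,0]
def tri(u1,u2):
    o1,a=ray('scene',*u1);o2,b=ray('top',*u2)
    s=np.linalg.lstsq(np.c_[a,-b],o2-o1,rcond=None)[0]
    p,q=o1+s[0]*a,o2+s[1]*b; return (p+q)/2,np.linalg.norm(p-q)
def snap(n,f):
    im=arm.snapshot(n); cv2.imwrite('pics/'+f,im[:,:,::-1]); return im
E
python3 - <<'E'
from h import *
for n in('scene','top'):
    snap(n,n+'0.png'); print(n,cam(n)[0][0,0],cam(n)[2],cam(n)[3].round(2).tolist())
E
```

```text
scene 428.5746100929786 [ 838.66607199 -406.02464097  852.19260189] [[0.75, -0.55, 0.36], [0.66, 0.62, -0.43], [0.01, 0.56, 0.83]]
top 515.7496692917656 [ 415.69206301  -23.55778374 1047.0978485 ] [[-0.02, 0.99, -0.1], [-1.0, -0.02, 0.0], [-0.0, 0.1, 0.99]]
```

View pics/scene0.png

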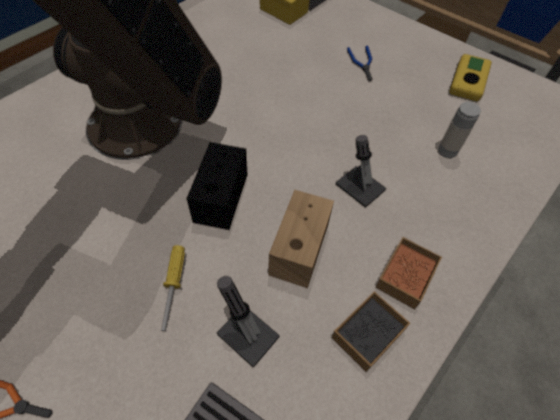

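View pics/top0.png

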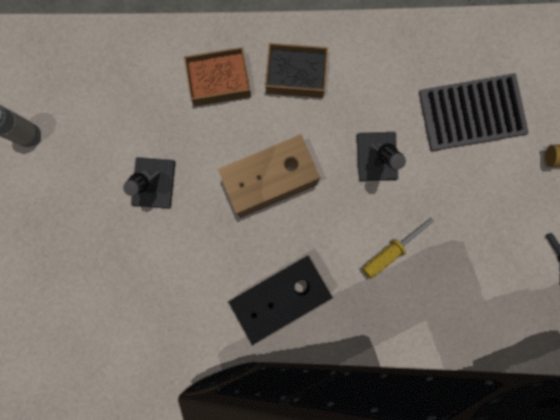

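The scene view shows the long driver at about (235,300), the wooden stand's bore at (296,244) and the short driver at (364,150). In the top view the long driver is at (392,157), the bore at (291,163) and the short driver at (140,182). Next I zoom in on the long driver and the bore.

```bash
python3 - <<'E'
from h import *
s=cv2.imread('pics/scene0.png');t=cv2.imread('pics/top0.png')
a=cv2.resize(s[265:370,205:285],(400,525),interpolation=cv2.INTER_CUBIC)
b=cv2.resize(t[125:195,350:415],(390,420),interpolation=cv2.INTER_CUBIC)
m=np.zeros((525,790,3),np.uint8);m[:,:400]=a;m[:420,400:]=b
m=np.clip(m.astype(float)*2.2,0,255).astype(np.uint8)
cv2.imwrite('pics/m1.png',m)
# bore by dark blob in both views
for n,im,(u,v) in(('scene',s,(296,244)),('top',t,(291,163))):
    g=cv2.cvtColor(im,cv2.COLOR_BGR2GRAY)[v-14:v+15,u-14:u+15]
    k=(g<0.55*np.percentile(g,80)).astype(np.uint8)
    N,l,st,c=cv2.connectedComponentsWithStats(k)
    i=l[14,14]; print(n,st[i],c[i]+[u-14,v-14],onz(n,*(c[i]+[u-14,v-14]),100))
    # stand outline
    hsv=cv2.cvtColor(im,cv2.COLOR_BGR2HSV)
for u,v in((241,185),(259,177),(291,163)): print(onz('top',u,v,100))
E
```

```text
scene [ 8 10 12  9 87] [295.74712644 243.97701149] [601.30637453 -43.74664122 100.        ]
top [  8   9  13  11 113] [290.7699115  163.02654867] [603.91733172 -42.83172554 100.        ]
[564.51127973  50.41943475 100.        ]
[578.83324042  16.79007982 100.        ]
[603.95828642 -43.26142224 100.        ]
```

View pics/m1.png

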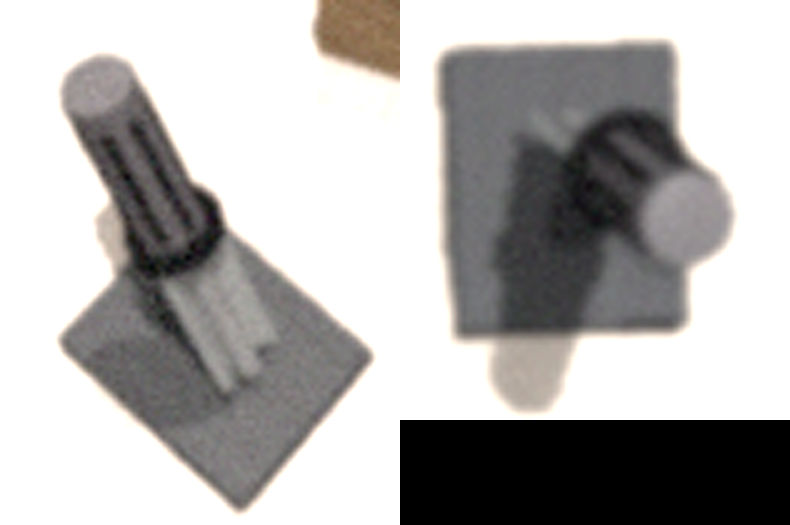

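The crop shows the handle's top disc at scene (224.6,282) and top (397.3,160.8). The guard centre is near scene (239.7,311.7) and top (388,153).

```bash
python3 - <<'E'
from h import *
H,e=tri((224.6,282.0),(397.25,160.75)); G,f=tri((239.7,311.7),(387.8,153))
a=(H-G)/np.linalg.norm(H-G); print(H,e,G,f,np.linalg.norm(H-G),a,np.degrees(np.arccos(a[2])),np.degrees(np.arctan2(a[1],a[0])))
print('base centre',[onz('top',350+u/6,125+v/6,8).round(0) for u,v in((40,50),(270,45),(58,332),(288,326))])
s=arm.read_state();q=s['eef_rot'];print(s['ee_pos'],R.from_quat([q[1],q[2],q[3],q[0]]).as_matrix().round(3).tolist(),s['width'])
E
```

```text
[ 586.2881302  -221.35133199  186.15990173] 1.080857603788907 [ 617.22826103 -222.59937351  106.54317007] 0.4684073856464221 85.42642016700341 [-0.36218456  0.01460955  0.9319919 ] 21.252524325196923 177.69009488865598
base centre [array([ 681., -181.,    8.]), array([ 681., -260.,    8.]), array([ 583., -184.,    8.]), array([ 584., -262.,    8.])]
[ 252.41159279 -571.52051608  214.12463579] [[0.915, 0.404, -0.0], [0.404, -0.915, 0.001], [0.0, -0.001, -1.0]] 95.15616931713743
```

```bash
python3 - <<'E'
from h import *
s=arm.read_state();q=s['eef_rot'];C=R.from_quat([q[1],q[2],q[3],q[0]])
y=np.array([0,-1.,0]);z=np.array([np.sin(np.radians(22)),0,-np.cos(np.radians(22))]);T=R.from_matrix(np.c_[np.cross(y,z),y,z])
print(np.degrees((T*C.inv()).as_rotvec())/10)
P=np.array([599.5,-221.8,151]); print((P-100*z+19*z*0-np.array(s['ee_pos'])+19*z)/25)
E
```

```text
[ 0.45174577 -2.16870243 -2.35411791]
[12.66981093 13.98882064  0.47909026]
```

```bash
python3 -m pendant '[[[1,1.2,1,0,0,0],[2.5,3,1.5,0.1,-0.5,-0.5],[4.5,5,1.5,0.2,-1,-1],[6.5,7,1.5,0.3,-1.4,-1.5],[8.5,9,1.5,0.4,-1.8,-2],[10.5,11,1,0.45,-2.17,-2.35],[12,13,0.5,0.45,-2.17,-2.35],[12.67,14,0.5,0.45,-2.17,-2.35]]]' 60 30
python3 -m pendant '[[[0,0,0,0,0,0],[0,0,0,0,0,0],[0,0,0,0,0,0],[0,0,0,0,0,0],[0,0,0,0,0,0],[0,0,0,0,0,0],[0,0,0,0,0,0],[0,0,0,0,0,0]]]'
python3 - <<'E'
from h import *
s=arm.read_state();q=s['eef_rot'];C=R.from_quat([q[1],q[2],q[3],q[0]]);print(s['ee_pos'],C.as_matrix().round(3).tolist(),s['width'],s['joint_pos'])
t=snap('top','top1.png')[100:250,300:470];S=snap('scene','scene1.png')[220:370,160:330]
m=np.hstack([cv2.resize(S,None,fx=2.3,fy=2.3),cv2.resize(t,None,fx=2.3,fy=2.3)])
cv2.imwrite('pics/m2.png',np.clip(m[:,:,::-1]*1.8,0,255).astype(np.uint8))
E
```

```text
clock: 1.1
ee_pos: [568.9, -221.7, 226.7]
eef_rot: [0.001, 0.982, -0.0, 0.191]
ft_force: [1.1, -0.6, -0.3]
width: 57.4
grasp_force: 0.0
clock: 2.1
ee_pos: [568.1, -223.2, 227.3]
eef_rot: [0.001, 0.982, 0.0, 0.191]
ft_force: [0.3, 1.0, -0.4]
width: 57.0
grasp_force: 0.0
[ 568.08494216 -223.24346118  227.33318904] [[0.927, 0.0, 0.375], [0.001, -1.0, -0.001], [0.375, 0.001, -0.927]] 56.95247035629013 [-0.57383869  0.34615508  1.82991311  0.33402096  0.66510166  0.7636845 ]
```

View pics/m2.png

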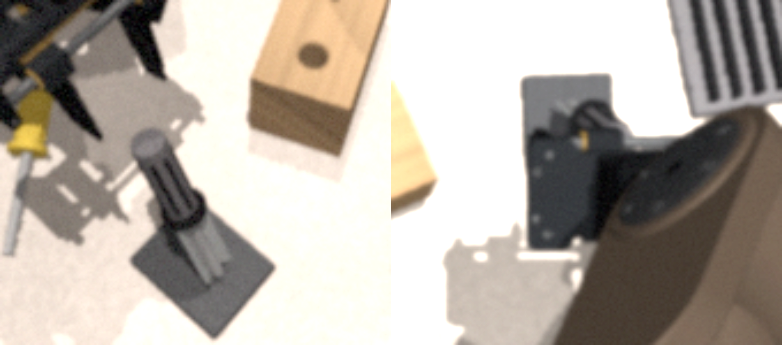

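The fingers straddle the handle line. In the crop the tips are at about scene (203.5,279.6) and (229.6,252.6), with the handle top ahead between them.

```bash
python3 - <<'E'
from h import *
T=np.array([568.1,-223.2,227.3]);z=np.array([.375,0,-.927])
print(proj('scene',[T,T+[0,28.5,0],T-[0,28.5,0],T+43*z,T+81*z,T+131*z]).round(1).tolist())
print(proj('top',[T+43*z,T+131*z]).round(1).tolist())
E
```

```text
[[214.2, 265.1], [226.7, 253.4], [201.3, 277.1], [223.2, 281.7], [230.6, 295.3], [239.6, 312.1]]
[[398.8, 162.0], [388.1, 153.2]]
```

```bash
python3 -m pendant '[[[0.15,0.02,-0.38,0,0,0],[0.3,0.04,-0.75,0,0,0],[0.5,0.04,-1.2,0,0,0],[0.7,0.04,-1.7,0,0,0],[0.9,0.04,-2.2,0,0,0],[1.1,0.04,-2.7,0,0,0],[1.22,0.04,-3,0,0,0],[1.22,0.04,-3,0,0,0]]]'
python3 -m pendant '[[[0,0,0,0,0,0],[0,0,0,0,0,0],[0,0,0,0,0,0],[0,0,0,0,0,0],[0,0,0,0,0,0],[0,0,0,0,0,0],[0,0,0,0,0,0],[0,0,0,0,0,0]]]' 20 30
```

```text
clock: 3.2
ee_pos: [598.6, -222.2, 151.7]
eef_rot: [0.0, 0.982, 0.0, 0.19]
ft_force: [0.3, -0.1, -0.5]
width: 57.2
grasp_force: 0.0
clock: 4.2
ee_pos: [598.6, -222.2, 152.6]
eef_rot: [0.001, 0.982, 0.0, 0.191]
ft_force: [-2.6, 0.9, 5.4]
width: 27.9
grasp_force: 30.0
```

I gripped 19 mm too high on the handle, so I open, advance and grip again.

```bash
python3 -m pendant '[[[0,0,0,0,0,0],[0,0,0,0,0,0],[0,0,0,0,0,0],[0,0,0,0,0,0],[0.1,0,-0.25,0,0,0],[0.2,0,-0.5,0,0,0],[0.28,0,-0.7,0,0,0],[0.28,0,-0.7,0,0,0]]]' 60
python3 -m pendant '[[[0,0,0,0,0,0],[0,0,0,0,0,0],[0,0,0,0,0,0],[0,0,0,0,0,0],[0,0,0,0,0,0],[0,0,0,0,0,0],[0,0,0,0,0,0],[0,0,0,0,0,0]]]' 20 35
```

```text
clock: 5.2
ee_pos: [605.5, -222.1, 134.2]
eef_rot: [0.0, 0.982, 0.0, 0.19]
ft_force: [0.4, -0.9, -0.6]
width: 57.2
grasp_force: 0.0
clock: 6.2
ee_pos: [605.6, -222.1, 135.0]
eef_rot: [0.001, 0.982, 0.0, 0.191]
ft_force: [-1.8, 2.3, 4.1]
width: 28.0
grasp_force: 35.0
```

```bash
python3 -m pendant '[[[0,0,0.3,0,0,0],[0,0,0.9,0,0,0],[0,0,1.6,0,0,0],[0,0,2.4,0,0,0],[0,0,3.2,0,0,0],[0,0,4.1,0,0,0],[0,0,4.8,0,0,0],[0,0,5.2,0,0,0]]]'
python3 -m pendant '[[[0,0.5,0,0,0,0],[0,1.2,0,0,0,0],[0,2,0,0,0,0],[0,2.8,0,0,0,0],[0,3.6,0,0,0,0],[0,4,0,0,0,0],[0,4,0,0,0,0],[0,4,0,0,0,0]]]'
python3 - <<'E'
from h import *
s=arm.read_state();T=np.array(s['ee_pos']);q=s['eef_rot'];z=R.from_quat([q[1],q[2],q[3],q[0]]).as_matrix()[:,2]
S=snap('scene','scene2.png');t=snap('top','top2.png')
G=T+31*z;tip=T+121*z;print(T,G,tip)
pts=proj('scene',[G,tip,[602.6,-43.3,100]]);pt=proj('top',[G,tip,[602.6,-43.3,100]]);print(pts.round(1).tolist(),pt.round(1).tolist())
u,v=pts[:2].mean(0).astype(int);a=S[v-60:v+60,u-50:u+50]
u2,v2=pt[:2].mean(0).astype(int);b=t[v2-60:v2+60,u2-50:u2+50]
print(u-50,v-60,u2-50,v2-60)
m=np.hstack([cv2.resize(x,(400,480),interpolation=cv2.INTER_CUBIC) for x in(a,b)])
cv2.imwrite('pics/m3.png',np.clip(m[:,:,::-1]*2.,0,255).astype(np.uint8))
E
```

```text
clock: 7.2
ee_pos: [605.6, -222.5, 266.6]
eef_rot: [0.001, 0.981, 0.0, 0.191]
ft_force: [-0.3, 1.3, -2.4]
width: 27.5
grasp_force: 35.0
clock: 8.2
ee_pos: [605.6, -122.5, 264.7]
eef_rot: [0.001, 0.982, 0.0, 0.191]
ft_force: [0.2, -0.4, -1.1]
width: 27.4
grasp_force: 35.0
[ 605.60718142 -122.51280351  264.65727134] [ 617.21624809 -122.55420723  235.91309181] [ 650.91999002 -122.67441157  152.46224801]
[[278.1, 239.7], [290.9, 274.2], [296.4, 244.2]] [[341.7, 137.1], [335.8, 130.0], [291.0, 163.7]]
234 196 288 73
```

View pics/m3.png

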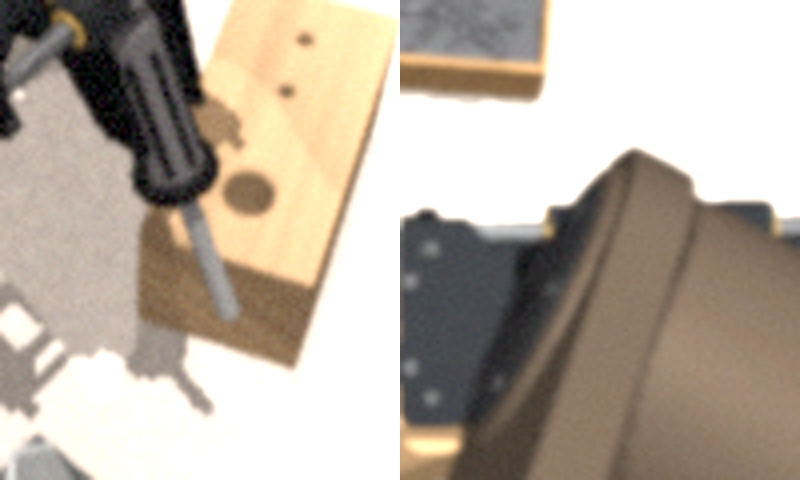

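The crop shows the driver held in the jaws. Its tip is at scene (291.5,274.6) against (290.9,274.2) predicted, so the tool model holds. Now I move the tip over the bore.

```bash
python3 -m pendant '[[[-0.3,0.5,0,0,0,0],[-0.7,1.1,0,0,0,0],[-1.1,1.8,-0.1,0,0,0],[-1.5,2.5,-0.5,0,0,0],[-1.8,3,-1,0,0,0],[-1.92,3.17,-1.4,0,0,0],[-1.92,3.17,-1.6,0,0,0],[-1.92,3.17,-1.6,0,0,0]]]'
python3 - <<'E'
from h import *
s=arm.read_state();T=np.array(s['ee_pos']);q=s['eef_rot'];z=R.from_quat([q[1],q[2],q[3],q[0]]).as_matrix()[:,2]
S=snap('scene','scene3.png')
tip=T+121*z;print(T,tip,s['ft_force'])
pts=proj('scene',[tip,[602.,-43.4,100]]);print(pts.round(1).tolist())
a=S[180:280,245:345]
cv2.imwrite('pics/m4.png',np.clip(cv2.resize(a,(600,600),interpolation=cv2.INTER_CUBIC)[:,:,::-1]*2.,0,255).astype(np.uint8))
E
```

```text
clock: 9.3
ee_pos: [557.8, -43.2, 224.7]
eef_rot: [0.001, 0.982, 0.0, 0.191]
ft_force: [0.1, 0.1, -0.9]
width: 27.5
grasp_force: 35.0
[557.77399496 -43.19872288 224.65768167] [603.08446191 -43.35811086 112.46170946] [ 0.13807273  0.10703015 -0.93488419]
[[297.0, 241.3], [296.1, 244.1]]
```

View pics/m4.png

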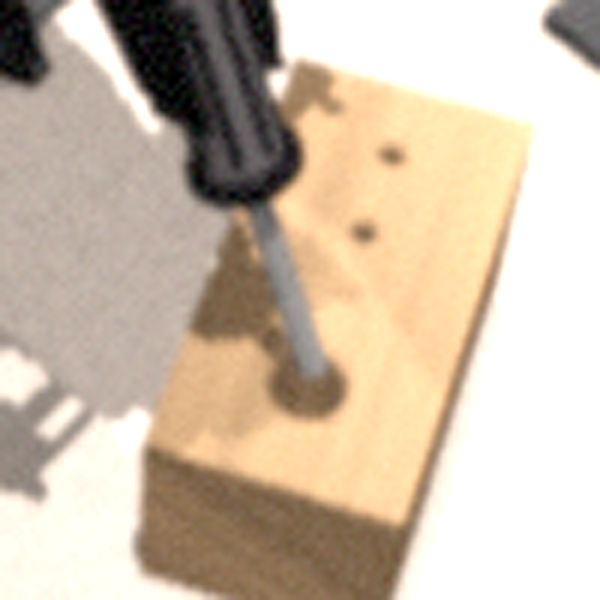

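The tip is at about (297.3,242), over the bore mouth at (296.2,244.2), and leans clearly. I lower it about 14 mm into the bore.

```bash
python3 -m pendant '[[[0,0,-0.15,0,0,0],[0,0,-0.3,0,0,0],[0,0,-0.5,0,0,0],[0,0,-0.7,0,0,0],[0,0,-0.85,0,0,0],[0,0,-1,0,0,0],[0,0,-1.06,0,0,0],[0,0,-1.06,0,0,0]]]'
```

```text
clock: 10.35
ee_pos: [557.6, -43.0, 198.3]
eef_rot: [0.001, 0.982, 0.0, 0.191]
ft_force: [0.3, 0.6, -1.1]
width: 27.9
grasp_force: 35.0
```

No contact force. Now I straighten it about the tip.

```bash
python3 -m pendant '[[[0.24,0,0.09,0,0.3,0],[0.48,0,0.16,0,0.6,0],[0.72,0,0.23,0,0.9,0],[0.97,0,0.28,0,1.2,0],[1.22,0,0.32,0,1.5,0],[1.47,0,0.34,0,1.8,0],[1.64,0,0.35,0,2,0],[1.8,0,0.35,0,2.2,0]]]'
python3 -m pendant '[[[0,0,0,0,0,0],[0,0,0,0,0,0],[0,0,-0.1,0,0,0],[0,0,-0.3,0,0,0],[0,0,-0.5,0,0,0],[0,0,-0.7,0,0,0],[0,0,-0.8,0,0,0],[0,0,-0.8,0,0,0]]]'
python3 - <<'E'
from h import *
s=arm.read_state();print(s['ee_pos'],s['eef_rot'],s['ft_force'],s['ft_torque'])
T=np.array(s['ee_pos']);print(proj('scene',[T-[0,0,31]]))
S=snap('scene','scene4.png')[160:270,245:345]
cv2.imwrite('pics/m5.png',np.clip(cv2.resize(S,(545,600),interpolation=cv2.INTER_CUBIC)[:,:,::-1]*2.2,0,255).astype(np.uint8))
E
```

```text
clock: 11.35
ee_pos: [602.9, -43.0, 207.2]
eef_rot: [0.001, 1.0, 0.0, -0.0]
ft_force: [-0.6, -0.7, -2.0]
width: 27.4
grasp_force: 35.0
clock: 12.35
ee_pos: [602.6, -43.0, 186.9]
eef_rot: [0.001, 1.0, 0.0, -0.0]
ft_force: [1.3, -0.5, -0.7]
width: 27.6
grasp_force: 35.0
[602.55210375 -43.00534076 186.8647336 ] [ 5.95172331e-04  9.99999755e-01  3.45518549e-04 -1.28648323e-04] [ 1.31553557 -0.53176574 -0.65566351] [0.04236264 0.01542468 0.02787748]
[[298.33810255 229.5600661 ]]
```

View pics/m5.png

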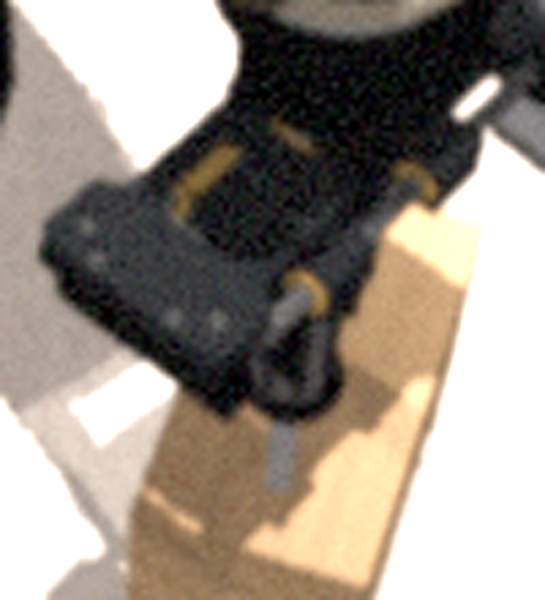

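The driver is upright in the bore with its shaft entering at crop (280,490), and there are no side forces. I keep lowering it.

```bash
python3 -m pendant '[[[0,0,-0.2,0,0,0],[0,0,-0.5,0,0,0],[0,0,-0.8,0,0,0],[0,0,-1.1,0,0,0],[0,0,-1.4,0,0,0],[0,0,-1.7,0,0,0],[0,0,-1.95,0,0,0],[0,0,-2.05,0,0,0]]]'
python3 -m pendant '[[[0,0,-0.02,0,0,0],[0,0,-0.04,0,0,0],[0,0,-0.06,0,0,0],[0,0,-0.08,0,0,0],[0,0,-0.1,0,0,0],[0,0,-0.1,0,0,0],[0,0,-0.1,0,0,0],[0,0,-0.1,0,0,0]]]'
```

```text
clock: 13.4
ee_pos: [602.5, -43.0, 135.4]
eef_rot: [0.001, 1.0, 0.0, -0.0]
ft_force: [-0.4, 0.1, -1.7]
width: 27.9
grasp_force: 35.0
clock: 14.4
ee_pos: [602.6, -43.0, 133.3]
eef_rot: [0.001, 1.0, 0.0, 0.0]
ft_force: [-0.3, 0.2, -2.3]
width: 27.7
grasp_force: 35.0
```

```bash
python3 -m pendant '[[[0,0,-0.01,0,0,0],[0,0,-0.02,0,0,0],[0,0,-0.03,0,0,0],[0,0,-0.04,0,0,0],[0,0,-0.05,0,0,0],[0,0,-0.06,0,0,0],[0,0,-0.06,0,0,0],[0,0,-0.06,0,0,0]]]'
python3 -c "
from h import *
S=snap('scene','scene5.png')[180:270,250:350]
cv2.imwrite('pics/m6.png',np.clip(cv2.resize(S,(660,594),interpolation=cv2.INTER_CUBIC)[:,:,::-1]*2.2,0,255).astype(np.uint8))"
```

```text
clock: 15.4
ee_pos: [602.6, -43.0, 132.4]
eef_rot: [0.001, 1.0, 0.0, 0.0]
ft_force: [-2.9, -0.1, 6.6]
width: 27.8
grasp_force: 35.0
```

View pics/m6.png

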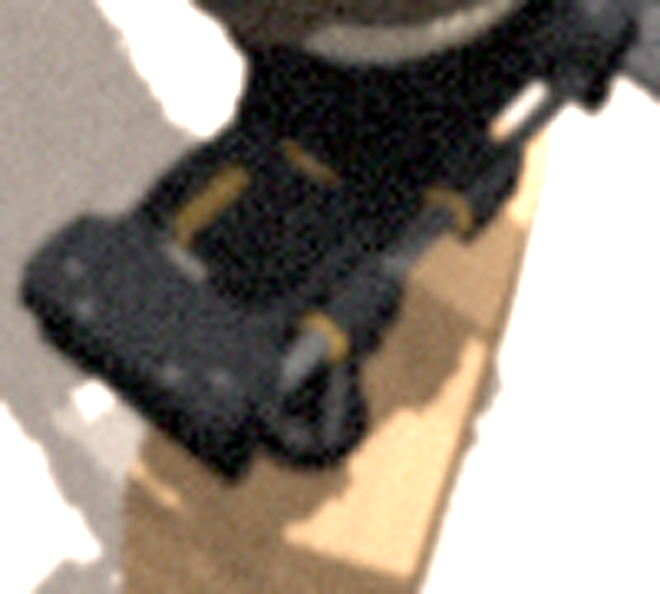

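The guard meets the stand top at crop (315,445), and the force rose by 9 N, so there is contact. I press 0.5 mm more to make sure it is seated, then release and back up.

```bash
python3 -m pendant '[[[0,0,-0.01,0,0,0],[0,0,-0.02,0,0,0],[0,0,-0.02,0,0,0],[0,0,-0.02,0,0,0],[0,0,-0.02,0,0,0],[0,0,-0.02,0,0,0],[0,0,-0.02,0,0,0],[0,0,-0.02,0,0,0]]]'
```

```text
clock: 16.45
ee_pos: [602.7, -43.0, 132.4]
eef_rot: [0.001, 1.0, 0.0, 0.0]
ft_force: [-3.8, 0.1, 9.9]
width: 27.2
grasp_force: 35.0
```

```bash
python3 -m pendant '[[[0,0,0,0,0,0],[0,0,0,0,0,0],[0,0,0,0,0,0],[0,0,0,0,0,0],[0,0,0,0,0,0],[0,0,0,0,0,0],[0,0,0,0,0,0],[0,0,0,0,0,0]]]' 60
python3 -m pendant '[[[0,0,0.3,0,0,0],[0,0,0.8,0,0,0],[0,0,1.6,0,0,0],[0,0,2.5,0,0,0],[0,0,3.5,0,0,0],[0,0,4.5,0,0,0],[0,0,5.3,0,0,0],[0,0,6,0,0,0]]]'
python3 -m pendant '[[[-0.5,0,0,0,0,0],[-1.5,0,0,0,0,0],[-2.5,0,0,0,0,0],[-3.5,0,0,0,0,0],[-4.5,0,0,0,0,0],[-5,0,0,0,0,0],[-5,0,0,0,0,0],[-5,0,0,0,0,0]]]'
python3 -c "
from h import *
S=snap('scene','scene6.png')[120:290,230:410]
cv2.imwrite('pics/m7.png',np.clip(cv2.resize(S,(635,600),interpolation=cv2.INTER_CUBIC)[:,:,::-1]*2.,0,255).astype(np.uint8))"
```

```text
clock: 17.45
ee_pos: [602.6, -43.0, 131.3]
eef_rot: [0.001, 1.0, 0.0, 0.0]
ft_force: [0.5, 0.5, -0.0]
width: 56.9
grasp_force: 0.0
clock: 18.45
ee_pos: [602.5, -43.0, 283.3]
eef_rot: [0.001, 1.0, 0.0, 0.001]
ft_force: [0.2, 0.6, -0.4]
width: 57.2
grasp_force: 0.0
clock: 19.45
ee_pos: [478.1, -43.1, 281.3]
eef_rot: [0.001, 1.0, 0.0, 0.0]
ft_force: [0.2, -0.4, 0.3]
width: 57.1
grasp_force: 0.0
```

View pics/m7.png

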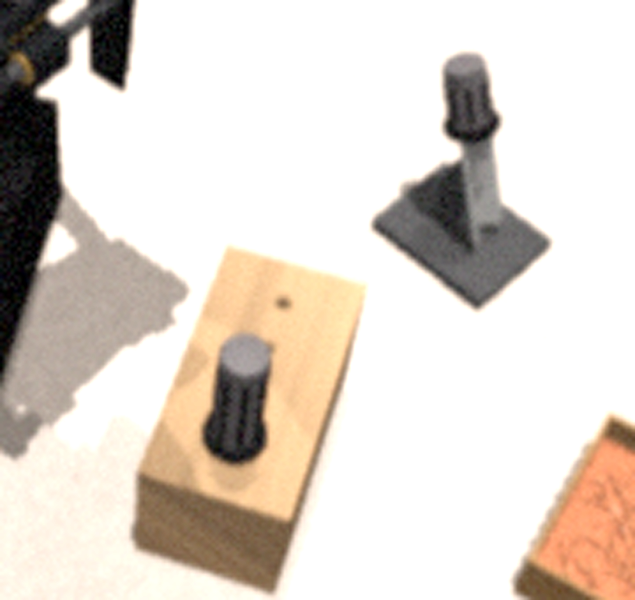

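The long driver stands upright in the wide bore with its guard flat on the top, at crop (235,440). The short driver is still in its cradle at crop (470,100), and the arm is clear of everything.

```bash
python3 -c "
from workcell import arm
print(arm.close_job())"
```

```text
the job is handed in; nothing more can be done
None
```

The long nut driver stands upright in the wide bore with its guard on the stand top, entered slanted and lowered in the grip without a drop; the short driver was left alone, and the job was handed in at about 19.5 s.

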